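Which bushing carton is complete?

ROBOT

A 7-joint arm with a two-finger parallel gripper is mounted at the origin on the work surface. World frame = base frame: x ahead of the robot, y to its left, z up, the work surface at z = 0. Lengths are in m, angles in rad, forces in N, time in s.
With the tool pointing down it reaches from about 0.35 to 0.9 m from the base axis. Payload 19.9 kg.
Tool frame: the origin (TCP) lies between the finger pads; the fingertips stand 19 mm ahead of it and the grasp point (between the pads) is the TCP; z points along the fingers, y is the direction in which the jaws open and shut (so a half turn about z gives the same grasp; the last joint's range is limited). The gripper opens to 94 mm and grips with 3 to 60 N. Pads are 16 mm wide; open, the fingers measure 119 mm over their backs; the gripper's body (75 mm by 177 mm) begins 78 mm behind the grasp point.
Start: joints at [1.159, 0.417, -0.01, 1.614, 0.005, 1.111, -0.053], TCP at [0.226, -0.583, 0.224] pointing down, gripper open.
Joint ranges: [-2.81, 2.81], [-0.39, 2.02], [-1.27, 1.25], [0.06, 2.57], [-1.19, 4.33], [0.19, 2], [-2.82, 2.82]. Speed limits (rad/s): [1.89, 1.89, 2.39, 2.39, 3.01, 3.01, 3.01].

INTERFACE

Orientations are given as a 3x3 rotation matrix whose columns are the frame's x, y, z axes.
In Python, from rig import robot gives the robot as it stands. Calls block until the motion is done:
- robot.move_ptp(position, orientation): joint-space move of the TCP to a pose.
- robot.move_linear(position, velocity=0.15, frame=None, threshold=None): straight line of the TCP; frame=None keeps the orientation; velocity is the mean speed in m/s. With threshold (N) it stops when the force on the tool has changed by that much, and returns True; else False.
- robot.goto_joints(angles): joint-space move.
- robot.gripper_to(opening): finger opening in m; the grip force is fixed at half the most; returns when the fingers have stopped.
- robot.pause(seconds).
- robot.ik(position, orientation): joint angles nearest the present ones, or None.
- robot.get_state(): the state.
- robot.grab_frame(name): name is "side" or "top"; returns the picture (420x560x3 uint8, red, green, blue); there is no depth.
- robot.camera_info(name): a dict with "fx", "fy", "cx", "cy" (pixels), "dist" ([k1, k2, p1, p2, k3] as OpenCV has them; the pictures are not rectified), "rvec" (rotation vector, rad) and "tvec" (3), from world to camera coordinates, as OpenCV has them. Camera axes: x right, y down, z forward; pixel columns grow to the right and rows downward; lengths in m; the calibration is good to about 2 mm. A picture is of the moment at which its call begins. camera_info takes no time and is no camera call.
A pose or a line that the arm cannot do raises robot.PlanningError and nothing moves.
- robot.sign_off(): hands the job in, once; it reports no verdict.
The state is a dict: "time": time; "qpos": joint angles; "joint_vel": joint speeds; "effort": joint torques, N m; "ee_pos": TCP position; "tool_rot": TCP orientation; "force": force on the tool from outside, world axes, zero at the start; "moment": the same for the moment, N m; "opening": finger opening in m.
Only numpy, scipy, OpenCV 4.12 (cv2) and the standard library are available. Lean on these libraries where they do the work, as an engineer would, in place of code of your own. Each camera call takes 0.05 s, during which the arm holds its last target. There are 200 camera calls.

TASK

Two identical-looking cartons of steel bushings stand on the parts counter: one still holds its pair, the other has lost one bushing and is lighter, which you can only tell by hefting them. Stand the lighter one upright in the blue tray for incomplete stock, set down rather than dropped, and finish while holding the heavier one upright and still in the air in front of the barcode scanner, its label squarely facing the scanner's window, level with it and about 8 cm from it. Do not touch the scanner, and leave the other things on the counter where they are.

Things in the scene. Friction and masses are not known exactly. Their poses are not given: they have to be found in the camera images.
- carton_a: one of the two look-alike brown cartons, upright, 78 (x) by 56 (y) by 88 mm high, rigid and closed; origin at the centre of its underside, z up; x points out of the 56 mm wide end with the barcode label, whose orange-red band laps over the top edge. 0.2 to 0.6 kg; either may be the heavier, by 0.14 kg or more. The bushings inside, loose by 3 mm, stand on its inner floor (carton_a_c0)
- carton_b: the other of the two look-alike brown cartons, upright, 78 (x) by 56 (y) by 88 mm high, rigid and closed; origin at the centre of its underside, z up; x points out of the 56 mm wide end with the barcode label, whose orange-red band laps over the top edge. 0.2 to 0.6 kg; either may be the heavier, by 0.14 kg or more. The bushings inside, loose by 3 mm, stand on its inner floor (carton_b_c0)
- carton_a_label (a point): middle of carton_a's label end: on the outer face, 39 mm along the carton's x from its origin and 44 mm up
- carton_b_label (a point): the same point on carton_b
- tray: shallow open blue plastic tray fixed to the counter, outside 200 mm (x) by 260 mm (y) by 35 mm high, walls and floor 4 mm thick; origin at the centre of its underside, on the counter. It has room for both cartons side by side along its y
- scanner: black and grey hands-free barcode scanner fixed to the counter: a head 84 mm wide, about 50 mm deep, from 65 to 159 mm above the counter, on a thin neck and a round foot of 50 mm radius, 14 mm high; origin at the centre of the foot's underside, its window faces along its -x (towards the robot's side of the counter)
- scanner_window (a point): centre of the scanner's upright dark red window, 28 mm along the scanner's -x from its origin and 110 mm above the counter; axes as the scanner's, so the window looks along -x of this frame
- pen_pot: bystander: steel pot 68 mm across, 95 mm high, with pens to 146 mm; origin under its centre
- tape_roll: bystander: roll of brown tape lying flat, 104 mm across, 48 mm high; origin under its centre
- sanitiser: bystander: green bottle 54 mm across, 130 mm high; origin under its centre
- stapler: bystander: orange and black stapler 135 mm (x) by 34 mm by about 45 mm high; origin under its centre
Not all that is in view belongs to the job. Leave any black or purple look-alike of the carton_a alone.

How it is judged:
By the outcome, as a careful person would: the job done as asked, in the order asked, and still so for the second after the job is handed in, while the arm keeps its last pose, push and grip.
It also fails if it takes over 72 s, if anything falls off the work surface, if the arm or the gripper's body presses on something with over 40 N, if the wrist force passes 120 N, or if a joint passes its speed limit or range.

## Working session

There is one attempt and no reset: what is moved stays moved. The work goes in short steps, each a Python script; the robot and the scene stay as the last script left them, time stands still between calls to the robot, and variables do not carry over. Pictures are saved under pics/ and viewed, about 8 in all and at most 12, crops included, and the job is handed in when it is done.

```bash
mkdir -p pics
cat > h.py <<'E'
import numpy as np, cv2
from rig import robot
def save(name,fn,crop=None,s=1):
    im=robot.grab_frame(name)
    if crop: x0,y0,x1,y1=crop; im=im[y0:y1,x0:x1]
    if s!=1: im=cv2.resize(im,None,fx=s,fy=s,interpolation=cv2.INTER_CUBIC)
    cv2.imwrite('pics/'+fn,im[:,:,::-1])
def cam(n):
    c=robot.camera_info(n); K=np.array([[c['fx'],0,c['cx']],[0,c['fy'],c['cy']],[0,0,1.]])
    R=cv2.Rodrigues(np.array(c['rvec'],float))[0]; return K,np.array(c['dist'],float),R,np.array(c['tvec'],float).reshape(3)
def px2z(n,uv,z):
    K,d,R,t=cam(n); p=cv2.undistortPoints(np.array(uv,float).reshape(-1,1,2),K,d).reshape(-1,2)
    C=-R.T@t; D=np.c_[p,np.ones(len(p))]@R
    return C+D*((z-C[2])/D[:,2])[:,None]
def proj(n,P):
    K,d,R,t=cam(n); return cv2.projectPoints(np.array(P,float).reshape(-1,1,3),cv2.Rodrigues(R)[0],t,K,d)[0].reshape(-1,2)
E
python3 - <<'E'
from h import *
save('top','t0.png',s=1.42); save('side','s0.png',s=1.42)
for n in('top','side'):
    K,d,R,t=cam(n); print(n,-R.T@t,R[2],K[0,0])
print(robot.get_state())
E
```

```text
top [0.34924764 0.03894097 1.19943318] [ 0.18516473 -0.00205167 -0.98270535] 447.85420499003123
side [-0.19200307  0.75222561  0.93870453] [ 0.55694614 -0.53221755 -0.63761703] 543.0944132154286
{'time': 0.1, 'qpos': array([ 1.15950447,  0.41791296, -0.01030229,  1.6140743 ,  0.00472115,
        1.11073907, -0.05304063]), 'joint_vel': array([ 0.00102188, -0.00053396,  0.00151655, -0.00239795,  0.00197682,
       -0.00087607,  0.00051303]), 'effort': array([ 5.69137937e-04, -8.52582979e+01,  6.39464110e-01, -4.26696861e+01,
       -4.89727885e-02,  1.62852957e-02,  5.13055659e-05]), 'ee_pos': array([ 0.22576061, -0.58246565,  0.22390536]), 'tool_rot': array([[ 9.32411262e-01,  3.61398658e-01, -4.97976079e-04],
       [ 3.61398986e-01, -9.32410740e-01,  9.92739702e-04],
       [-1.05543448e-04, -1.10560973e-03, -9.99999383e-01]]), 'force': array([-0.50530671, -0.12276914,  0.11115725]), 'moment': array([-0.03390756, -0.02762229, -0.02760619]), 'opening': 0.09410709240852003}
```

View pics/t0.png

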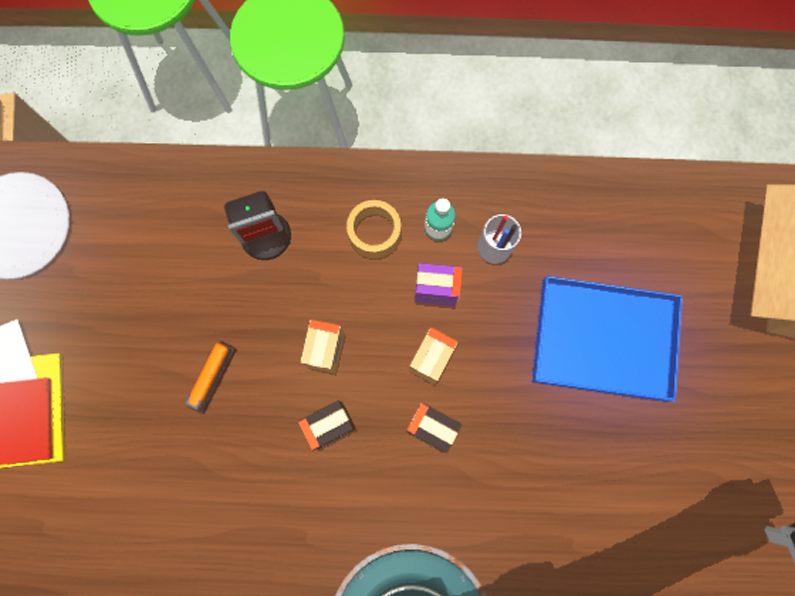

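View pics/s0.png

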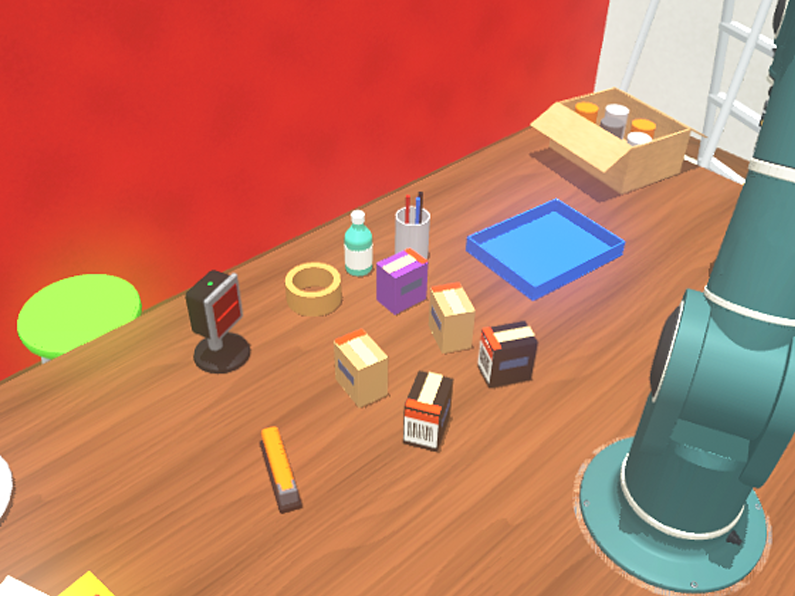

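The top view shows brown cartons at about (322,345) and (433,355), both with the label end away from the robot. The scanner is at (262,230), the tray at (607,340), and the black and purple look-alikes are nearby. Next I'll take enlarged crops.

Run:
```python
from h import *
save('top','t1.png',(150,125,350,275),4)
save('side','s1.png',(120,180,350,290),3.45)
```

```text
(no output)
```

View pics/t1.png

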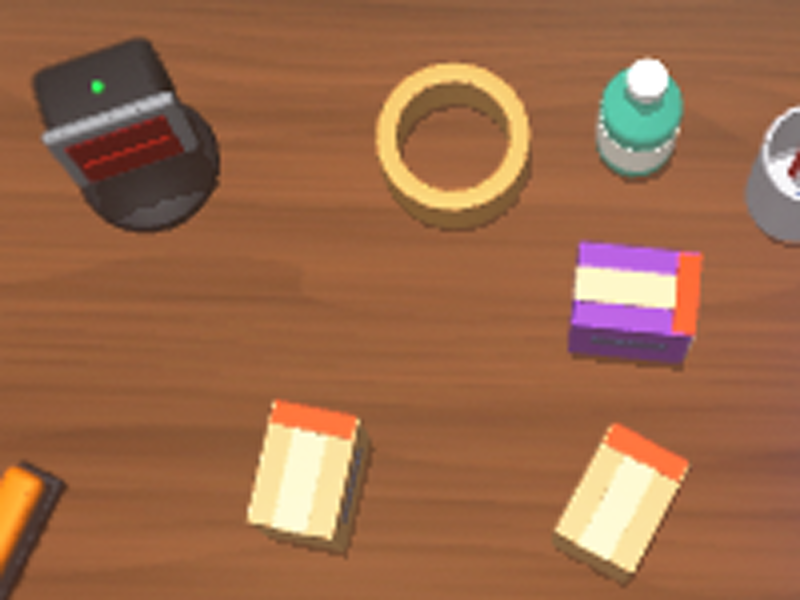

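View pics/s1.png

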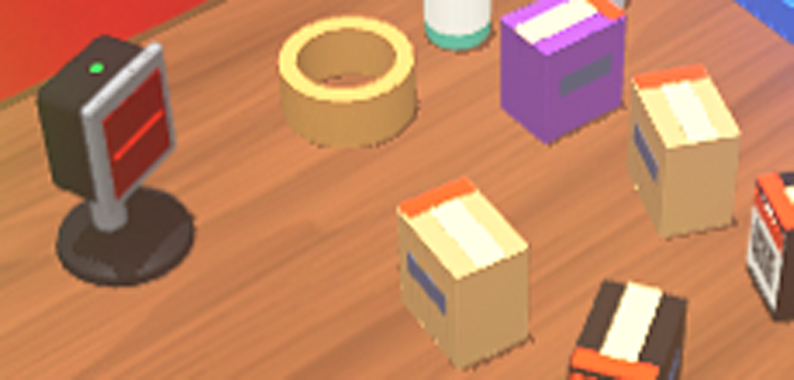

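Crops: the left carton's top corners are at (273,401), (359,416), (333,541), (248,523). The right carton's are at (612,424), (689,462), (631,573), (555,531). The red window is visible in both views. Next I'll fit the poses.

Run:
```python
from h import *
from scipy.optimize import least_squares
T=lambda a:(np.array(a,float)+.5)/4-.5+[150,125]
S=lambda a:(np.array(a,float)+.5)/3.45-.5+[120,180]
F=lambda a:(np.array(a,float)+.5)/1.42-.5
def fit(mod,obs,x0):
    def f(x):
        M=mod(x); return np.concatenate([(proj(n,M[i])-uv).ravel() for n,i,uv in obs])
    r=least_squares(f,x0,loss='soft_l1'); print(np.round(r.x,4),np.degrees(r.x[2]).round(1),'res',np.round(f(r.x),1)); return r.x
def rig(L): 
    L=np.array(L,float)
    return lambda x:L@np.array([[np.cos(x[2]),np.sin(x[2]),0],[-np.sin(x[2]),np.cos(x[2]),0],[0,0,1]])+[x[0],x[1],0]
box=rig([[.039,.028,.088],[.039,-.028,.088],[-.039,-.028,.088],[-.039,.028,.088]])
# side view order: front-left, front-right, back-right, back-left (same local corners)
for nm,t,s in(('L',[(273,401),(359,416),(333,541),(248,523)],[(398,209),(469,178),(528,242),(458,279)]),
              ('R',[(612,424),(689,462),(631,573),(555,531)],[(632,80),(708,66),(740,134),(665,146)])):
    c=px2z('top',T(t),.088); print(nm,c.round(4).tolist())
    m=c.mean(0); fit(box,[('top',range(4),T(t)),('side',range(4),S(s))],[m[0],m[1],-.2])
# scanner: window triangulation
tw=T([(67,152),(183,115),(196,150),(84,186)]); sw=S([(110,105),(165,67),(167,150),(105,198)])
P=[]
for n in('top','side'):
    K,d,R,t=cam(n); P.append(np.c_[R,t])
u=[cv2.undistortPoints(w.reshape(-1,1,2),*cam(n)[:2]).reshape(-1,2).T for n,w in(('top',tw),('side',sw))]
X=cv2.triangulatePoints(P[0],P[1],u[0],u[1]); X=(X[:3]/X[3]).T; print(X.round(4),X.mean(0).round(4))
e=X[1]-X[0]+X[2]-X[3]; print('yaw',np.degrees(np.arctan2(e[0],-e[1])))
e=px2z('top',T([(46,140),(172,97)]),.159); print('bar',e, np.degrees(np.arctan2(*(e[1]-e[0])[[0,1]]*[1,-1])))
b=px2z('top',T([(35,72),(148,38)]),.159); print('back',b)
print('foot',px2z('top',T([(153,165)]),.014))
tr=rig([[.1,.13,.035],[.1,-.13,.035],[-.1,-.13,.035],[-.1,.13,.035]])
fit(tr,[('top',range(4),F([(546,277),(682,295),(676,401),(533,382)])),('side',range(4),F([(557,199),(624,242),(534,298),(467,242)])[[0,1,2,3]])][:1],[.5,-.3,-.1])
for nm,p in(('tape',(373,226)),('san',(441,206)),('pot',(502,222)),('purple',(439,278))): print(nm,px2z('top',F([p]),.08).round(3))
```

```text
L [[0.5347, 0.1933, 0.088], [0.5268, 0.1388, 0.088], [0.4479, 0.1513, 0.088], [0.4574, 0.2046, 0.088]]
[ 0.4918  0.1726 -0.1578] -9.0 res [-0.3 -0.  -0.   0.3  0.1 -0.4 -0.7 -0.1 -0.3 -0.4 -0.1 -0.3  1.2  0.7
  0.3 -0.4]
R [[0.5266, -0.0202, 0.088], [0.504, -0.069, 0.088], [0.4337, -0.0339, 0.088], [0.4583, 0.0138, 0.088]]
[ 0.4804 -0.0268 -0.4773] -27.3 res [-0.2 -0.5  0.2  0.7 -0.1  0.3 -0.9 -0.2  0.1 -0.7 -0.8 -0.2  0.6 -0.3
  0.3  0. ]
[[0.6726 0.3176 0.159 ]
 [0.7065 0.254  0.1362]
 [0.7083 0.2596 0.0622]
 [0.6769 0.3281 0.0791]] [0.6911 0.2898 0.1091]
yaw 26.28966606205992
bar [[0.67894146 0.33022525 0.159     ]
 [0.70851404 0.25551289 0.159     ]] 21.594601357994605
back [[0.72208678 0.34053128 0.159     ]
 [0.74601598 0.27285164 0.159     ]]
foot [[0.70912186 0.29546517 0.014     ]]
[ 0.5259 -0.3584 -0.1083] -6.2 res [-0.2 -0.3 -0.3  0.3 -0.4  0.1  1.7 -0.1]
tape [[0.714 0.088 0.08 ]]
san [[ 0.756 -0.037  0.08 ]]
pot [[ 0.729 -0.15   0.08 ]]
purple [[ 0.619 -0.035  0.08 ]]
```

```bash
cat >> h.py <<'E'
def ori(a): c,s=np.cos(a),np.sin(a); return np.array([[c,s,0],[s,-c,0],[0,0,-1.]])
H=.060
def fz(): 
    robot.pause(.3); v=[]
    for _ in range(5): robot.pause(.04); v.append(robot.get_state()['force'])
    return np.mean(v,0)
L=(.4918,.1726,-.1578); R=(.4804,-.0268,-.4773)
def pick(c):
    """grasp carton pose c and lift; returns weight change"""
    robot.move_ptp([c[0],c[1],.17],ori(c[2])); f0=fz()
    robot.move_linear([c[0],c[1],H],.12); robot.gripper_to(0.04)
    o=robot.get_state()['opening']; robot.move_linear([c[0],c[1],.17],.12); f1=fz()
    print('opening',o,'dF',(f1-f0).round(2),'t',robot.get_state()['time']); return f1-f0
E
python3 - <<'E'
from h import *
from scipy.optimize import least_squares
T=lambda a:(np.array(a,float)+.5)/4-.5+[150,125]
S=lambda a:(np.array(a,float)+.5)/3.45-.5+[120,180]
tw=T([(67,152),(183,115),(196,150),(84,186)]); sw=S([(110,105),(165,67),(167,150),(105,198)])
bar=T([(46,142),(174,97)])
def f(x):
    c,s=np.cos(x[2]),np.sin(x[2]); ex=np.array([c,s,0]);ey=np.array([-s,c,0]);w=np.array([x[0],x[1],.11]);z=np.array([0,0,1])
    W=[w+a*x[3]*ey+b*x[4]*z for a,b in((1,1),(-1,1),(-1,-1),(1,-1))]
    B=[w+a*.042*ey+.049*z for a in(1,-1)]
    return np.concatenate([(proj('top',W)-tw).ravel(),(proj('side',W)-sw).ravel(),(proj('top',B)-bar).ravel()])
r=least_squares(f,[.69,.29,.38,.03,.04],loss='soft_l1'); print(r.x.round(4),np.degrees(r.x[2]),f(r.x).round(1))
w=r.x; g=w[:2]-.119*np.array([np.cos(w[2]),np.sin(w[2])]); print('goal',g)
for p,a in((L[:2],L[2]),(R[:2],R[2]),(g,w[2]),((.526,-.358),-.108)):
    for z in(.06,.25): print(p,z,robot.ik([p[0],p[1],z],ori(a)))
pick(L)
E
```

```text
[0.6903 0.2905 0.3653 0.0341 0.0346] 20.93102283184695 [-0.6 -0.7 -3.1 -0.2 -1.5 -0.4  1.5 -1.1 -1.8  4.8 -0.3 -0.9  2.4 -2.7
  3.6  0.4  0.1  1.   1.1  1.3]
goal [0.5791191  0.24801831]
(0.4918, 0.1726) 0.06 [ 0.05136332  0.52189792 -0.55196353  1.98088687  0.39571129  0.74525836
 -2.46545032]
(0.4918, 0.1726) 0.25 [ 0.36172566  0.31972065 -0.91100399  1.81787822  0.27702897  1.13847207
 -2.37110993]
(0.4804, -0.0268) 0.06 [ 0.22704476  0.41951463 -0.27752991  2.08383172  0.1828695   0.66070069
 -2.22058066]
(0.4804, -0.0268) 0.25 [ 0.39775891  0.15424185 -0.44596123  1.91803758  0.07499079  1.08535617
 -2.12671061]
[0.5791191  0.24801831] 0.06 [ 0.00463651  0.70817363 -0.64003736  1.70108375  0.51566826  0.90718556
 -2.05146999]
[0.5791191  0.24801831] 0.25 [ 0.22824348  0.59460322 -1.00255907  1.54764358  0.5145598   1.28470854
 -2.04958319]
(0.526, -0.358) 0.06 [ 0.57527084  0.62415988 -0.03550857  1.70017198  0.02843986  0.8177616
 -1.15179478]
(0.526, -0.358) 0.25 [ 0.59741258  0.41768198 -0.06519542  1.55337114  0.02868797  1.17147493
 -1.1521446 ]
opening 0.05574753279752625 dF [ 0.02 -0.65 -2.77] t 6.85
```

L weighs about 0.28 kg. I'll put it back and weigh R as well to be sure.

```bash
cat >> h.py <<'E'
def place(c,z):
    robot.move_linear([c[0],c[1],z+.012],.12)
    hit=robot.move_linear([c[0],c[1],z-.003],.03,threshold=2.5)
    print('hit',hit,robot.get_state()['ee_pos'][2]); robot.gripper_to(.09); robot.move_linear([c[0],c[1],.17],.15)
E
python3 - <<'E'
from h import *
print(fz(),robot.get_state()['tool_rot'].round(2)); place(L,H); pick(R); save('side','s2.png',(120,100,350,290),3.4)
E
```

```text
[ 0.03909912  0.38839657 -2.48968273] [[ 0.99 -0.16  0.  ]
 [-0.16 -0.99  0.  ]
 [ 0.   -0.   -1.  ]]
hit True 0.05962489541771546
opening 0.05578819524890404 dF [ 0.19 -0.19 -5.4 ] t 14.9417
```

View pics/s2.png

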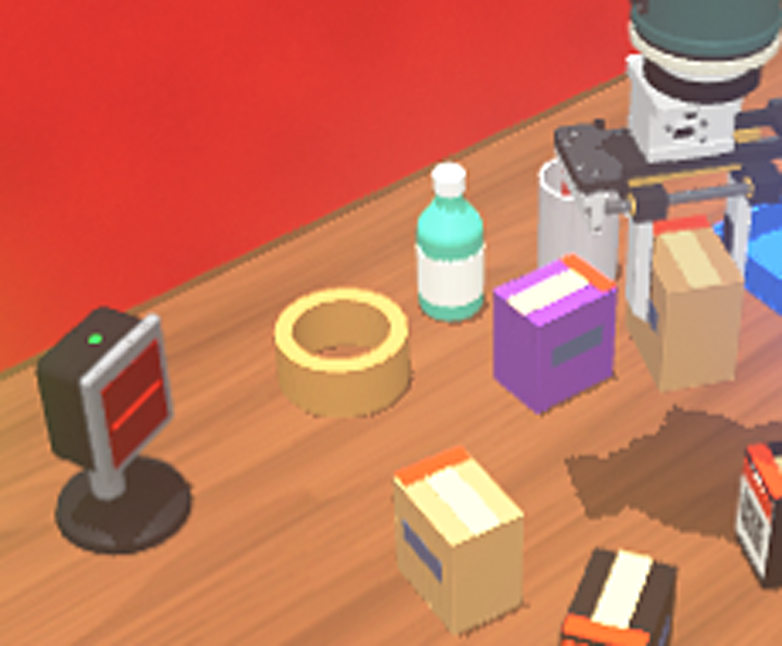

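R is the heavier one (5.4 N against 2.8 N), and L is standing upright where it was. R goes back, then L goes to the tray.

Run:
```python
from h import *
place(R,H); pick(L)
t=(.526,-.358,-.108)
robot.move_linear([L[0],L[1],.25],.2)
robot.move_ptp([t[0],t[1],.25],ori(t[2]))
place(t,H+.004)
robot.move_linear([t[0],t[1],.22],.2); print(robot.get_state()['time'])
pick(R)
save('top','t2.png',(150,110,490,300),2.35)
print(robot.get_state()['time'])
robot.move_linear([R[0],R[1],.25],.2)
g=(.5791,.2480); robot.move_ptp([g[0],g[1],.25],ori(.365))
robot.move_linear([g[0],g[1],.066+H],.15); robot.pause(.3)
save('top','t3.png',(150,125,290,230),5.7); save('side','s3.png',(120,170,270,280),5.3)
s=robot.get_state(); print(s['time'],s['ee_pos'],s['tool_rot'].round(3),s['force'])
```

```text
hit True 0.05964288178791251
opening 0.055812902968660615 dF [ 0.34 -0.24 -2.68] t 22.575
hit True 0.06359552440923166
29.05
opening 0.055751637166485 dF [ 0.06  0.41 -5.38] t 34.1
34.15
37.2 [0.57918851 0.24801711 0.12621757] [[ 0.934  0.357  0.   ]
 [ 0.357 -0.934  0.   ]
 [ 0.     0.    -1.   ]] [-0.24208857 -0.08135538 -4.58281816]
```

View pics/t2.png

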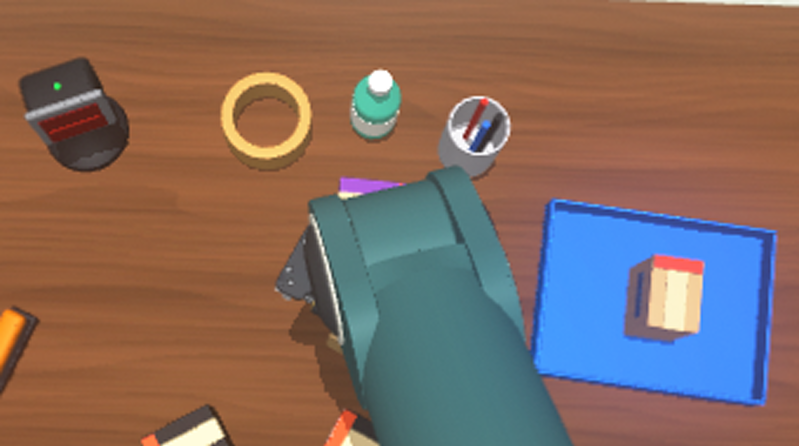

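View pics/t3.png

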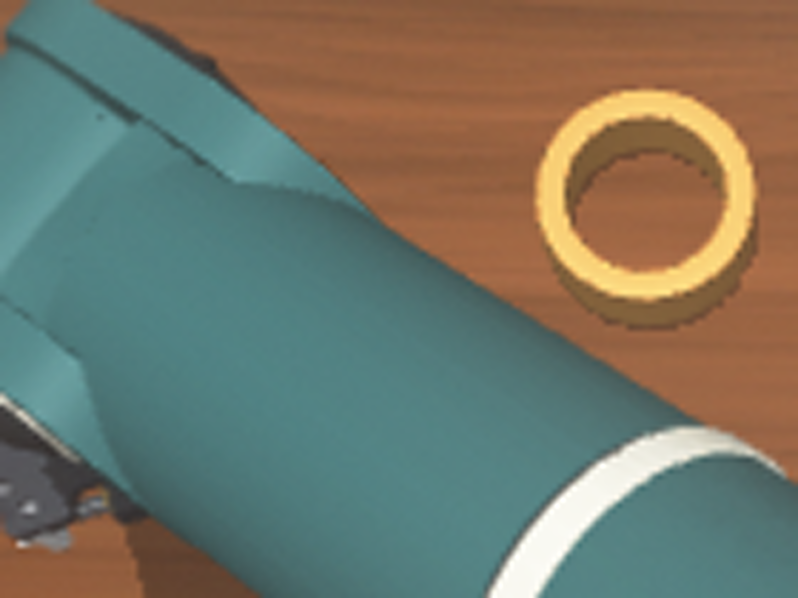

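View pics/s3.png

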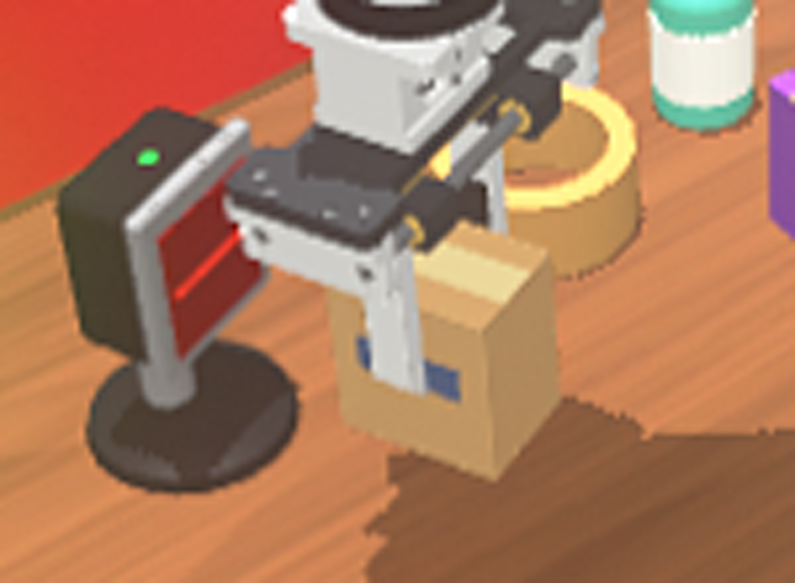

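L stands in the tray, and R is held upright about 8 cm from the window. In s3 the window's left edge runs (162,240)–(178,360) and the carton's lower corners are at (343,415), (495,481), (560,397). Next I'll refine both poses from these.

Run:
```python
from h import *
from scipy.optimize import least_squares
T=lambda a:(np.array(a,float)+.5)/4-.5+[150,125]
S=lambda a:(np.array(a,float)+.5)/5.3-.5+[120,170]
a=np.linspace(0,2*np.pi,90); C=np.c_[np.cos(a)*.05,np.sin(a)*.05]
def foot(x):
    P=np.vstack([np.c_[C+x[:2],0*a],np.c_[C+x[:2],0*a+.014]]); s=proj('side',P); t=proj('top',P)
    return np.array([s[:,0].min()-S([88,0])[0],s[:,0].max()-S([299,0])[0],s[:,1].max()-S([0,491])[1],t[:,0].max()-T([219,0])[0],t[:,1].max()-T([0,231])[1]])
r=least_squares(foot,[.715,.3],diff_step=1e-3); F=r.x; print('foot',F.round(4),foot(F).round(1))
e=px2z('top',T([(80,174),(174,138)]),.11); d=e[0]-e[1]; print('line',e.mean(0).round(4),np.degrees(np.arctan2(-d[0],d[1])))
# tri of frame top edge & red corners with both views
tw=T([(46,135),(172,94),(67,152),(183,115),(196,150),(84,186)]); sw=S([(130,223),(248,125),(162,240),(247,170),(268,277),(178,360)])
P=[np.c_[cam(n)[2],cam(n)[3]] for n in('top','side')]
u=[cv2.undistortPoints(w.reshape(-1,1,2),*cam(n)[:2]).reshape(-1,2).T for n,w in(('top',tw),('side',sw))]
X=cv2.triangulatePoints(*P,*u); X=(X[:3]/X[3]).T; print(X.round(4),'win',X[2:].mean(0))
for i,j in((0,1),(2,3),(5,4)): d=X[i]-X[j]; print(np.degrees(np.arctan2(-d[0],d[1])).round(1))
for y in(19,20,21,22): print(y,F-.028*np.array([np.cos(np.radians(y)),np.sin(np.radians(y))]))
o=S([(343,415),(495,481),(560,397),(484,330),(552,258)])
q=np.array([(.039,.028,0),(-.039,.028,0),(-.039,-.028,0),(-.039,.028,.088),(-.039,-.028,.088)])
def f(x):
    from scipy.spatial.transform import Rotation as Q
    return (proj('side',Q.from_euler('ZY',[x[3],x[4]]).apply(q)+x[:3])-o).ravel()
r=least_squares(f,[.579,.248,.066,.365,0]); print('carton',r.x.round(4),f(r.x).round(1))
print('nominal res',f([.579,.248,.066,.357/.97,0]).round(1))
```

```text
foot [0.7159 0.3014] [-0.8  0.6  0.3  0.4 -0.1]
line [0.6854 0.2916 0.11  ] 23.75828133029605
[[0.6834 0.3316 0.1558]
 [0.7111 0.2557 0.1535]
 [0.6768 0.3212 0.1445]
 [0.7098 0.2561 0.1272]
 [0.705  0.2571 0.0678]
 [0.674  0.3254 0.0796]] win [0.69138813 0.28997519 0.10478265]
20.0
26.9
24.4
19 [0.68942547 0.29233286]
20 [0.6895886 0.2918722]
21 [0.68975974 0.29141447]
22 [0.68993884 0.29095978]
carton [ 0.6039  0.2316  0.0407  0.3536 -0.0275] [ 0.3  0.3 -0.5 -0.5 -0.3  0.7  0.1  0.2  0.3 -0.7]
nominal res [-0.2  1.8  0.1  0.4  0.3  1.  -0.4 -0.1  0.  -1.6]
```

Run:
```python
from h import *
im=cv2.imread('pics/t1.png')[:240,:240].astype(int); b,g,r=im[...,0],im[...,1],im[...,2]
T=lambda a:(np.array(a,float)+.5)/4-.5+[150,125]
def yaw(pts,z,n):
    vx,vy,x0,y0=cv2.fitLine(np.array(pts,np.float32),cv2.DIST_HUBER,0,.01,.01).ravel()
    e=px2z('top',T([(x0-40*vx,y0-40*vy),(x0+40*vx,y0+40*vy)]),z); d=e[0]-e[1]; d*=np.sign(d[1])
    print(n,len(pts),np.degrees(np.arctan2(-d[0],d[1])).round(2))
red=(r>55)&(r-g>45)&(g<45)&(b<50); red[:100]=0; red[195:]=0
red=cv2.morphologyEx(red.astype(np.uint8),cv2.MORPH_OPEN,np.ones((5,5)))
n,l,s,c=cv2.connectedComponentsWithStats(red); print(s[1:]); k=1+s[1:,4].argmax(); m=l==k
cols=range(s[k,0]+22,s[k,0]+s[k,2]-22)
yaw([(x,np.where(m[:,x])[0].min()) for x in cols],.145,'top'); yaw([(x,np.where(m[:,x])[0].max()) for x in cols],.075,'bot')
ys=np.arange(100,195)
W=lambda x:np.where(m[100:195,x],np.clip(r[100:195,x]-130,0,None),0)
yaw([(x,(W(x)*ys).sum()/W(x).sum()) for x in cols if W(x).sum()>0],.11,'line')
gray=(r>120)&(abs(r-b)<30); gray[:70]=0;gray[165:]=0
n,l,s,c=cv2.connectedComponentsWithStats(gray.astype(np.uint8)); k=1+s[1:,4].argmax(); m=l==k; print(s[k])
cols=range(s[k,0]+12,s[k,0]+s[k,2]-14)
yaw([(x,np.where(m[:,x])[0].min()) for x in cols],.159,'gray top'); yaw([(x,np.where(m[:,x])[0].mean()) for x in cols],.159,'gray mid')
```

```text
[[  69  118  113   62 3881]]
top 69 21.42
bot 69 21.08
line 69 21.34
[  42   93  130   52 1756]
gray top 104 21.18
gray mid 104 21.07
```

Edge fits give a scanner yaw of 21.1–21.4°, and the carton is held at 20.9°. The window centre comes out at about (0.690, 0.291), which is the goal already reached, so I only need a stillness check before handing in.

Run:
```python
from h import *
robot.pause(.5); s=robot.get_state(); print(s['time'],s['ee_pos'],abs(s['joint_vel']).max(),s['opening'],s['force'])
robot.sign_off()
```

```text
37.7 [0.57908136 0.24799015 0.12598004] 0.0020453200692656034 0.05549149672622509 [-1.12502024 -0.21029371 -4.74140854]
the job is handed in; nothing more can be done
```

I hefted both cartons: the left one reads 2.8 N (about 0.28 kg) and the right one 5.4 N (about 0.55 kg). The lighter left carton stands upright in the middle of the blue tray, lowered until it touched down. The heavier right carton is held in front of the scanner. I handed the job in at 37.7 s.

**Holding pose:** by calibration, the label is about 8 cm from the window and level with it. The carton's heading is 20.9°, against 21.1–21.4° for the scanner from edge fits. The arm was still and the grip steady at hand-in.

**Checks that disagreed or were limited:**
- **Scanner yaw:** my first hand-picked window corners gave 24–27°. The edge fits and the head outline gave about 21°, and I used that.
- **Carton tilt:** a loose single-view fit of the held carton suggested up to 1.6° of pitch and a position up to 3 cm off. Depth is poorly determined in that view, and the intended pose matched the picture to within 2 pixels.
- **Top view:** the arm hid the final pose from the top camera, so only the side view confirms it.
- **Bystanders:** the scanner and the bystanders in view showed no sign of being moved, but I did not measure them again at the end.

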